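Shift the bench drive into third

ROBOT

A 6-joint arm with a two-finger parallel gripper is mounted at the origin on a cart in front of the work surface, level with it; the furniture and walls round the work are solid. World frame = base frame: x ahead of the robot, y to its left, z up, the work surface at z = 0. Lengths are in m, angles in rad, forces in N, time in s.
With the tool pointing down it reaches from about 0.35 to 0.775 m from the base axis. Payload 5.5 kg.
Tool frame: the origin (TCP) lies on the centre line of the jaws, within the pads' length; the fingertips stand 14 mm ahead of it and the grasp point (between the pads) lies 5 mm behind it (manip.finger_overhang is the z of the fingertips in the tool frame, in m); z points along the fingers, y is the line along which they close (so a half turn about z gives the same grasp; the last joint's range is limited). The gripper opens to 85 mm and grips with 20 to 120 N. Pads are 22 mm wide; open, the fingers measure 114 mm over their backs; the gripper's body (76 mm by 85 mm) begins 54 mm behind the grasp point. The pads swing forward as they close: fully open they stand 13 mm farther back than shut.
Start: joints at [0.999, 0.313, 0.046, 1.304, 0, 1.431], TCP at [0.241, 0.522, 0.21] pointing down, gripper open.
Joint ranges: [-2.76, 2.76], [-0.86, 1.69], [-1.03, 1.26], [-2.2, 2.34], [-1.47, 1.5], [-3.14, 3.14]. Speed limits (rad/s): [2.57, 2.57, 3.14, 3.14, 3.14, 3.14].

INTERFACE

Orientations are given as a rotation vector (axis times angle).
In Python, from cell import manip gives the robot as it stands.
- The arm moves only by the tool move_arm, never from a script. Its argument "moves" is a list of rows, each an object of numbers: "x", "y", "z": the shift along the tool's x, y, z in m; "ax", "ay", "az": the turn, a rotation vector about the tool's x, y, z in rad. A call has 1 to 8 rows; each row shifts and turns the commanded pose from where the row before left it, along the tool's axes as they then stand; what a row does not reach is not made up. A row lasts 1/10 s, in which the tool goes at most 50 mm and 8.59 degrees, less where a joint would pass 70% of its speed; a pose out of reach is approached as far as the arm can. A call with a gripper value outside its range is refused whole. "gripper" is the closure in counts, from 0 (fully open) to 255 (shut), set as the call begins (left out, the last holds). The fingers move at their own pace and stop on an object; the grip force is fixed at half the most. Time passes only in rows, so rows that do not move let the fingers close. It gives the time, the measured TCP pose, the force, the opening and the grip force at its end, in the units of the state.
- manip.state(): the state, without advancing time (a new reading comes with each control period).
- manip.snapshot(name): name is "side" or "top" or "wrist"; returns (picture, depth): 480x640x3 uint8, red, green, blue; 480x640 float32, m along the optical axis (not along the pixel's ray), 0 where there is no reading.
- manip.camera_info(name): a dict with "camera_matrix" (3x3 intrinsics, pixels), "R" (3x3) and "t" (3): a world point X has camera coordinates R X + t. Camera axes: x right, y down, z forward; pixel columns grow to the right and rows downward; lengths in m; the calibration is good to about 2 mm. A picture is of the moment at which its call begins: read the wrist's pose just before it. camera_info takes no time and is no camera call; for the wrist camera it gives the pose at the moment of the call.
- manip.close_job(): hands the job in; it is judged then, once.
The state is a dict: "time": time; "joint_pos": joint angles; "joint_velocities": joint speeds; "tau": joint torques, N m; "position": TCP position; "tcp_rot": TCP orientation; "ft_force": force on the tool from outside, world axes, zero at the start; "torque": the same for the moment, N m; "width": opening from 0.0 (shut) to 1.0 (fully open); "finger_force": force on a finger pad.
Only numpy, scipy, OpenCV 4.12 (cv2) and the standard library are available. Lean on these libraries where they do the work, as an engineer would, in place of code of your own. Each camera call takes 0.05 s, during which the arm holds its last target. There are 200 camera calls.

TASK

Put the gear lever of the bench drive into third: starting from wherever it stands in the left leg of the H-shaped gate, push it to the cross channel, across to the right leg, and then forward, towards the motor, until it is fully home in the third slot (the one marked with three pips). Only push the sides of the knob, gently, with the fingertips or the outside of the fingers; do not pinch it between them. Leave the stopper and everything else around the drive where it stands.

Things in the scene. Friction and masses are not known exactly. Their poses are not given: they have to be found in the camera images.
- drive_unit: fixed bench drive: grey gear housing 180 x 140 mm (x, y), 90 mm high to the top of its steel gate plate; low finned motor cover on its far side (61 mm high, reaching x = +155 mm), output shaft on the near side (to x = -119 mm). Origin on the bench under the gate's centre; x forward to the motor, y left, z up. Only the lever stands above the plate.
- gate_centre (a point): centre of the H-shaped opening, on top of the plate, 90 mm above the bench; axes as the drive's. Left and right leg run along x, joined by a cross channel at x = 0; tongues block crossing elsewhere (lever_fore must be within 0.06 of zero to cross). Slots bear 1 to 4 pips: first = left forward, second = left rear, third = right forward (+x, -y), fourth = right rear.
- knob (a point): centre of the black knob, 34 x 34 mm, 50 mm high, a raised flat pad on each side, facing the drive's x and y when upright. The lever pivots 12 mm above the drive's origin; this point is 160 mm from the pivot (172 mm above the bench when upright); stem 10 mm thick. Pushed sideways on a flat side it moves with about 3 N and stays where it is left; hard stops at the slot ends.
- lever_across (a joint): sideways tilt of the lever in rad: -0.2 in the left leg, 0 upright, +0.2 in the right leg (positive moves the knob to the drive's -y, 32 mm at 0.2). At the start it is in the left leg.
- lever_fore (a joint): forward tilt of the lever in rad: +0.25 at the forward end of a leg, 0 in the cross channel (neutral), -0.25 at the rear end (positive moves the knob to the drive's +x, 40 mm at 0.25). At the start it is anywhere along the left leg.
- pad_front: raised flat pad on the knob's front side (the drive's +x), 24 mm wide, 44 mm high, 2 mm proud; fixed to the lever, tilts with it; origin 14.5 mm from the knob's centre, its outer face 17 mm
- pad_rear: raised flat pad on the knob's rear side (-x), 24 mm wide, 44 mm high, 2 mm proud; fixed to the lever, tilts with it; origin 14.5 mm from the knob's centre, its outer face 17 mm
- pad_left: raised flat pad on the knob's left side (+y), 24 mm wide, 44 mm high, 2 mm proud; fixed to the lever, tilts with it; origin 14.5 mm from the knob's centre, its outer face 17 mm
- pad_right: raised flat pad on the knob's right side (-y), 24 mm wide, 44 mm high, 2 mm proud; fixed to the lever, tilts with it; origin 14.5 mm from the knob's centre, its outer face 17 mm
- stopper: red-brown rubber stopper, 27 mm wide, 30 mm high, standing on the low motor cover of the drive (top 61 mm above the bench); a loose bystander; origin at the centre of its underside
- beaker: glass beaker, 74 mm wide, 93 mm high, behind the drive; a loose bystander; origin at the centre of its underside
- bail_jar: glass jar with a wire bail, 76x78x114 mm, behind the bottle tray; a loose bystander; origin at the centre of its underside
- timer: white digital timer, 64x70x20 mm, in front of the drive, nearer the robot; a loose bystander; origin at the centre of its underside
- petri1: petri dish, 58 mm wide, 15 mm high, in front of the drive; a loose bystander; origin at the centre of its underside

How it is judged:
On the way, in this order (a step that is already met when the one before it is completed fails the run):
1. the lever has crossed the middle of the cross channel in neutral (value of joint lever_across above 0.02 rad and value of joint lever_fore between -0.12 and 0.12 rad).
2. the lever is fully home in the third slot (value of joint lever_across above 0.15 rad and value of joint lever_fore above 0.205 rad), for 0.2 s.
At the end, for the whole second after the job is handed in: The lever stands still in the third slot: lever_across above 0.15 rad and lever_fore above 0.205 rad (its stop is at 0.25) (all of step 2 and velocity of joint lever_across between -0.05 and 0.05 rad/s and velocity of joint lever_fore between -0.05 and 0.05 rad/s); the robot touches nothing.
It fails at once if the knob is pinched (pressed on two opposite sides at once) ((contact force between the fingers and pad_left above 4 N and contact force between the fingers and pad_right above 4 N) or (contact force between the fingers and pad_front above 4 N and contact force between the fingers and pad_rear above 4 N)).
It fails at once if the lever or the drive is pushed hard (contact force between any of the fingers, the arm and drive_unit above 50 N).
It fails at once if a bystander is moved by more than 15 mm or lifted (distance of any of stopper, beaker, bail_jar, timer, petri1 from where it was at the start of the episode above 0.015 m).
It also fails if it takes over 58 s, if anything falls off the work surface, if the arm or the gripper's body presses on something with over 40 N, if the wrist force passes 120 N, or if a joint passes its speed limit or range.

## Working session

There is one attempt and no reset: what is moved stays moved. The work goes in short steps, Python scripts to look and compute and a tool call to move; the robot and the scene stay as the last step left them, time stands still between calls to the robot, and variables do not carry over. Pictures are saved under pics/ and viewed, at most 10 in all, crops included, and the job is handed in when it is done.

Besides the shell and the picture viewer there is one more tool, called after "Emit:" as a command line: name --argument value ..., lists and objects as JSON in quotes. move_arm: Moves the arm, as the interface text tells. Its arguments: {"type":"object","properties":{"moves":{"type":"array","items":{"type":"object","properties":{"x":{"type":"number"},"y":{"type":"number"},"z":{"type":"number"},"ax":{"type":"number"},"ay":{"type":"number"},"az":{"type":"number"}}}},"gripper":{"type":"number"}},"required":["moves"]}

```bash
ls; mkdir -p pics; python3 - <<'E'
from cell import manip
import cv2,numpy as np
s=manip.state();print(s['time'],s['position'],s['tcp_rot'],s['width'],manip.finger_overhang)
ims=[]
for n in('side','top'):
    p,d=manip.snapshot(n);np.savez(f'pics/{n}0.npz',p=p,d=d);c=manip.camera_info(n);print(n,c)
    cv2.imwrite(f'pics/{n}0.png',p[:,:,::-1])
E
```

```text
pics
0.0 [0.24032    0.52173131 0.20938002] [-6.72901125e-01 -3.06799258e+00  2.83164991e-03] 0.9983841361388971 0.014
side {'camera_matrix': array([[534.34314772,   0.        , 326.02903149],
       [  0.        , 534.34314772, 230.76084887],
       [  0.        ,   0.        ,   1.        ]]), 'R': array([[ 0.39989853, -0.91641638,  0.01619203],
       [-0.5666938 , -0.26109693, -0.78146435],
       [ 0.72037442,  0.30333052, -0.62373976]]), 't': array([-0.28887912,  0.38387171,  0.56752908])}
top {'camera_matrix': array([[494.68478793,   0.        , 318.92843578],
       [  0.        , 494.68478793, 240.72179941],
       [  0.        ,   0.        ,   1.        ]]), 'R': array([[-0.0092747 , -0.99979488, -0.01800504],
       [-0.99483294,  0.01104616, -0.10092273],
       [ 0.10110092,  0.01697598, -0.99473133]]), 't': array([-0.05804586,  0.56748506,  1.0859114 ])}
```

View pics/side0.png

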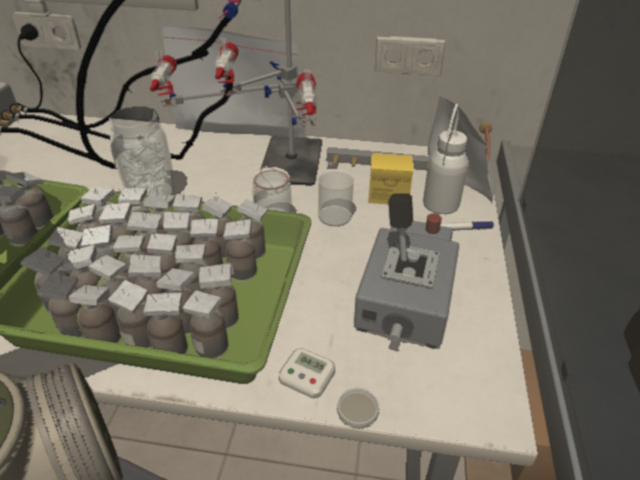

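View pics/top0.png

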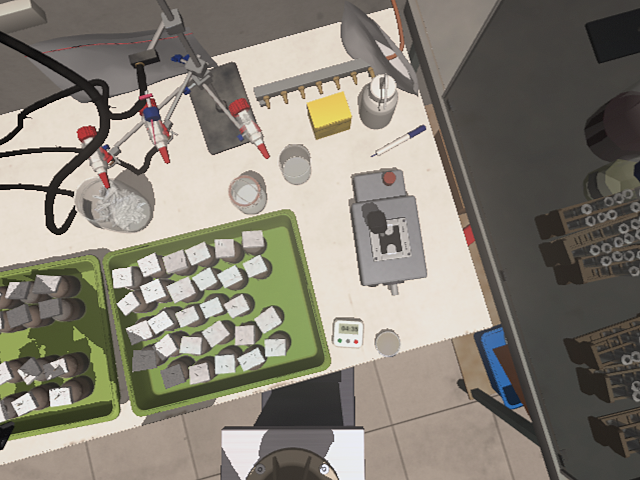

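The drive is at about (390,240) in the top view. Its knob, at (375,217), stands forward in the left leg (first), and the stopper is at (389,178) on the motor cover. Next I'll measure the housing and knob from depth.

```bash
cat > h.py <<'E'
import numpy as np,cv2
from cell import manip
def cloud(n,d,c=None):
    c=c or manip.camera_info(n);K=c['camera_matrix']
    v,u=np.mgrid[:480,:640]
    P=np.stack([(u-K[0,2])/K[0,0]*d,(v-K[1,2])/K[1,1]*d,d],-1)
    return (P-c['t'])@c['R']
E
python3 - <<'E'
from h import *
for n,box in(('top',(330,440,150,310)),('side',(340,470,180,350))):
    z=np.load(f'pics/{n}0.npz');X=cloud(n,z['d'])
    m=np.zeros((480,640),bool);u0,u1,v0,v1=box;m[v0:v1,u0:u1]=1;m&=z['d']>0
    Z=X[...,2]
    for nm,a,b in(('plate',.08,.1),('knob',.14,.23),('cover',.05,.07)):
        k=m&(Z>a)&(Z<b); k=k&(X[...,0]<.75)
        cc,l,st,_=cv2.connectedComponentsWithStats(k.astype(np.uint8))
        i=1+st[1:,4].argmax();p=X[l==i]
        r=cv2.minAreaRect((p[:,:2]*1000).astype(np.float32))
        print(n,nm,len(p),np.median(p,0).round(4),p.min(0).round(3),p.max(0).round(3),r)
    if n=='top':
        p=z['p'].astype(int);red=m&(p[...,0]>p[...,1]+40)
        print('stopper',np.median(X[red],0),red.sum())
E
```

```text
top plate 4184 [ 0.5543 -0.2188  0.083 ] [ 0.468 -0.291  0.08 ] [ 0.656 -0.137  0.098] ((562.3388671875, -213.19699096679688), (177.96119689941406, 138.6891326904297), 6.804501533508301)
top knob 385 [ 0.5861 -0.1784  0.1878] [ 0.568 -0.201  0.149] [ 0.609 -0.159  0.197] ((588.7589111328125, -179.96224975585938), (40.59968948364258, 40.77971649169922), 7.165986061096191)
top cover 1214 [ 0.6816 -0.1924  0.0608] [ 0.648 -0.256  0.051] [ 0.722 -0.141  0.069] ((685.5421752929688, -198.2138671875), (62.80415725708008, 111.07608032226562), 6.865660667419434)
stopper [ 0.69588076 -0.21676523  0.09089058] 108
side plate 6206 [ 0.5456 -0.2216  0.0828] [ 0.466 -0.294  0.08 ] [ 0.659 -0.138  0.1  ] ((561.9320068359375, -216.57614135742188), (180.1405029296875, 137.45697021484375), 7.138409614562988)
side knob 808 [ 0.5757 -0.1857  0.1755] [ 0.566 -0.204  0.14 ] [ 0.606 -0.162  0.195] ((585.6832275390625, -183.62576293945312), (37.77592468261719, 40.790645599365234), 13.014686584472656)
side cover 949 [ 0.4711 -0.2278  0.0603] [ 0.461 -0.296  0.05 ] [ 0.489 -0.157  0.07 ] ((472.8865051269531, -227.43544006347656), (13.80497932434082, 139.5038604736328), 7.26950216293335)
```

Emit:
move_arm --moves '[{"z":-0.015,"az":0.145},{"z":-0.015,"az":0.145},{"z":-0.015,"az":0.145},{"z":-0.015,"az":0.145},{"z":-0.015,"az":0.145},{"z":-0.015,"az":0.145},{"az":0.145},{}]' --gripper 255

```text
invalid input
```

```bash
cat >> h.py <<'E'
from scipy.spatial.transform import Rotation as Ro
O=np.array([.562,-.215,0]);YAW=np.deg2rad(7.0)
D=Ro.from_euler('z',YAW)
def where():
    s=manip.state();R=Ro.from_rotvec(s['tcp_rot'])
    print('t',round(s['time'],2),'world',s['position'].round(4),'drive',D.inv().apply(s['position']-O).round(4),'F drive',D.inv().apply(s['ft_force']).round(1),'w',round(s['width'],3))
    return s,R
def to(x,y,z):
    s,R=where();d=O+D.apply([x,y,z])-s['position']
    print('tool shift to',(x,y,z),R.inv().apply(d).round(4))
def align():
    s,R=where();T=D*Ro.from_matrix(np.array([[0,1,0],[1,0,0],[0,0,-1.]]).T)
    print('turn',(R.inv()*T).as_rotvec().round(4),'joints',np.round(s['joint_pos'],2))
E
python3 -c "
from h import *
align();to(.09,.03,.26)"
```

```text
t 0.1 world [0.2404 0.5218 0.2095] drive [-0.2294  0.7705  0.2095] F drive [ 0.1  0.6 -0.5] w 1.004
turn [-1.6000e-03  6.0000e-04  1.0168e+00] joints [ 1.    0.31  0.05  1.3  -0.    1.43]
t 0.1 world [0.2404 0.5218 0.2095] drive [-0.2294  0.7705  0.2095] F drive [ 0.1  0.6 -0.5] w 1.004
tool shift to (0.09, 0.03, 0.26) [-0.6612 -0.4618 -0.0499]
```

Emit:
move_arm --moves '[{"z":-0.015,"az":0.145},{"z":-0.015,"az":0.145},{"z":-0.015,"az":0.145},{"z":-0.015,"az":0.145},{"z":-0.015,"az":0.145},{"z":-0.015,"az":0.145},{"z":0,"az":0.145}]' --gripper 255

```text
invalid input
```

Emit:
move_arm --moves '[{"x":0,"y":0,"z":-0.015,"ax":0,"ay":0,"az":0.145}]' --gripper 255

```text
time: 0.2
position: [0.2398, 0.5208, 0.2229]
tcp_rot: [-0.897, -3.009, 0.008]
ft_force: [-0.2, 0.8, 0.1]
width: 0.857
finger_force: 0.0
```

Emit:
move_arm --moves '[{"x":0,"y":0,"z":-0.015,"ax":0,"ay":0,"az":0.145},{"x":0,"y":0,"z":-0.015,"ax":0,"ay":0,"az":0.145},{"x":0,"y":0,"z":-0.015,"ax":0,"ay":0,"az":0.145},{"x":0,"y":0,"z":-0.015,"ax":0,"ay":0,"az":0.145},{"x":0,"y":0,"z":-0.015,"ax":0,"ay":0,"az":0.145},{"x":0,"y":0,"z":0,"ax":0,"ay":0,"az":0.145}]'

```text
time: 0.8
position: [0.241, 0.5228, 0.3021]
tcp_rot: [-2.086, -2.348, -0.004]
ft_force: [1.1, 1.0, -0.4]
width: 0.002
finger_force: 0.0
```

```bash
python3 -c "
from h import *
align();to(.09,.03,.26)"
```

```text
t 0.8 world [0.241  0.5228 0.3021] drive [-0.2287  0.7714  0.3021] F drive [ 1.2  0.9 -0.4] w 0.002
turn [ 0.0017 -0.0021 -0.0041] joints [ 1.    0.31  0.26  1.52 -0.    2.45]
t 0.8 world [0.241  0.5228 0.3021] drive [-0.2287  0.7714  0.3021] F drive [ 1.2  0.9 -0.4] w 0.002
tool shift to (0.09, 0.03, 0.26) [-0.7402  0.3217  0.0412]
```

Emit:
move_arm --moves '[{"x":-0.045,"y":0.015,"z":0,"ax":0,"ay":0,"az":0},{"x":-0.045,"y":0.015,"z":0,"ax":0,"ay":0,"az":0},{"x":-0.045,"y":0.015,"z":0,"ax":0,"ay":0,"az":0},{"x":-0.045,"y":0.015,"z":0,"ax":0,"ay":0,"az":0},{"x":-0.045,"y":0.015,"z":0,"ax":0,"ay":0,"az":0},{"x":-0.045,"y":0.015,"z":0,"ax":0,"ay":0,"az":0},{"x":-0.045,"y":0.015,"z":0,"ax":0,"ay":0,"az":0},{"x":-0.045,"y":0.015,"z":0,"ax":0,"ay":0,"az":0}]'

```text
time: 1.6
position: [0.4045, 0.178, 0.3001]
tcp_rot: [-2.079, -2.355, 0.0]
ft_force: [0.7, -0.1, 0.1]
width: -0.003
finger_force: 0.0
```

Emit:
move_arm --moves '[{"x":-0.045,"y":0.02,"z":0,"ax":0,"ay":0,"az":0},{"x":-0.045,"y":0.02,"z":0,"ax":0,"ay":0,"az":0},{"x":-0.045,"y":0.02,"z":0,"ax":0,"ay":0,"az":0},{"x":-0.045,"y":0.02,"z":0,"ax":0,"ay":0,"az":0},{"x":-0.045,"y":0.02,"z":0,"ax":0,"ay":0,"az":0},{"x":-0.045,"y":0.02,"z":0,"ax":0,"ay":0,"az":0},{"x":-0.04,"y":0.02,"z":0,"ax":0,"ay":0,"az":0},{"x":-0.03,"y":0.02,"z":0,"ax":0,"ay":0,"az":0}]'

```text
time: 2.4
position: [0.6056, -0.1405, 0.2994]
tcp_rot: [-2.081, -2.352, 0.001]
ft_force: [0.5, 0.3, 0.3]
width: 0.001
finger_force: 0.0
```

```bash
python3 -c "
from h import *
align();to(.085,.03,.26)
p,d=manip.snapshot('wrist');np.savez('pics/w1.npz',p=p,d=d);cv2.imwrite('pics/w1.png',p[:,:,::-1])
c=manip.camera_info('wrist');X=D.inv().apply((cloud('wrist',d,c)-O).reshape(-1,3)).reshape(480,640,3)
k=(d>0)&(X[...,2]>.15)&(X[...,2]<.22)&(abs(X[...,0])<.07)&(abs(X[...,1])<.07)
q=X[k];print(len(q), q.min(0) if len(q) else 0, q.max(0) if len(q) else 0)
"
```

```text
t 2.4 world [ 0.6056 -0.1405  0.2994] drive [0.0524 0.0686 0.2994] F drive [0.5 0.2 0.3] w 0.001
turn [-0.0009 -0.0003 -0.0003] joints [-0.36  0.41  0.4   1.56 -0.    1.09]
t 2.4 world [ 0.6056 -0.1405  0.2994] drive [0.0524 0.0686 0.2994] F drive [0.5 0.2 0.3] w 0.001
tool shift to (0.085, 0.03, 0.26) [-0.0386  0.0327  0.0394]
1794 [0.01559491 0.01189252 0.15070473] [0.05465775 0.04564702 0.19173818]
```

View pics/w1.png

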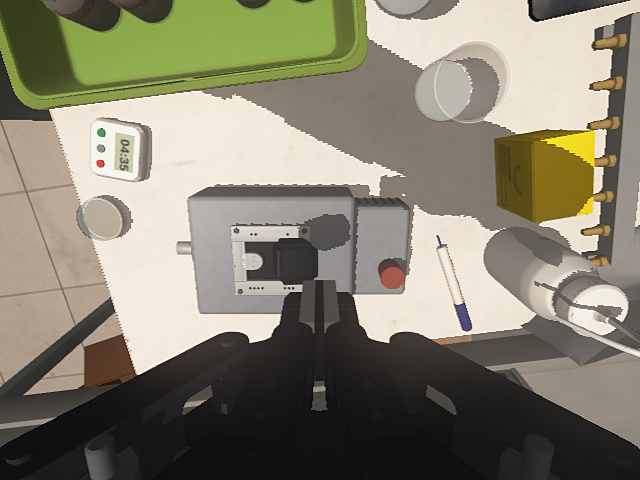

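```bash
cat >> h.py <<'E'
def look(name):
    where();c=manip.camera_info('wrist')
    p,d=manip.snapshot('wrist');cv2.imwrite(f'pics/{name}.png',p[:,:,::-1])
    X=D.inv().apply((cloud('wrist',d,c)-O).reshape(-1,3)).reshape(480,640,3)
    knob(X,d,p)
    return X,d,p
def knob(X,d,p):
    # top face of the knob: points above 0.182, black
    k=(d>0)&(X[...,2]>.155)&(X[...,2]<.215)&(abs(X[...,0])<.075)&(abs(X[...,1])<.07)&(p.max(2)<110)
    cc,l,st,_=cv2.connectedComponentsWithStats(k.astype(np.uint8))
    q=X[l==1+st[1:,4].argmax()]
    t=q[q[:,2]>q[:,2].max()-.012]
    for n,a in(('all',q),('top',t)):
        r=cv2.minAreaRect((a[:,:2]*1000).astype(np.float32));print(n,len(a),np.round(r[0],1),np.round(r[1],1),round(r[2],1),a.min(0).round(4),a.max(0).round(4))
E
python3 - <<'E'
from h import *
z=np.load('pics/w1.npz');c=manip.camera_info('wrist')
X=D.inv().apply((cloud('wrist',z['d'],c)-O).reshape(-1,3)).reshape(480,640,3)
knob(X,z['d'],z['p'])
k=(z['d']>0)&(abs(X[...,2]-.0885)<.006)
q=X[k];print(np.median(q,0))
E
```

```text
all 1757 [35.5 28.9] [33.4 38.7] 88.6 [0.0158 0.0121 0.1558] [0.0547 0.0456 0.1917]
top 1526 [37.8 28.9] [33.3 34.1] 88.5 [0.0204 0.0121 0.1797] [0.0546 0.0456 0.1917]
[0.27795687 0.05901929 0.08516762]
```

The wrist view has right = drive +x and up = +y. The knob is at (295,260) in the left leg, forward. The closed fingertips show at (320,285) and the stopper at (391,274). I'll check the gate plate in this same view to remove the offset between cameras.

```bash
python3 - <<'E'
from h import *
z=np.load('pics/w1.npz');c=manip.camera_info('wrist');p=z['p'];d=z['d']
X=D.inv().apply((cloud('wrist',d,c)-O).reshape(-1,3)).reshape(480,640,3)
k=(d>0)&(abs(X[...,2]-.083)<.012)&(abs(X[...,0])<.12)&(abs(X[...,1])<.1)
def rect(k,n):
    k=cv2.morphologyEx(k.astype(np.uint8),cv2.MORPH_OPEN,np.ones((3,3)))
    cc,l,st,_=cv2.connectedComponentsWithStats(k);q=X[l==1+st[1:,4].argmax()]
    r=cv2.minAreaRect((q[:,:2]*1000).astype(np.float32));print(n,len(q),r,q.min(0).round(4),q.max(0).round(4),np.median(q[:,2]))
rect(k,'housing')
rect(k&(p.min(2)>150),'steel')
z=np.load('pics/top0.npz');p=z['p'];d=z['d']
X=D.inv().apply((cloud('top',d)-O).reshape(-1,3)).reshape(480,640,3)
k=(d>0)&(abs(X[...,2]-.085)<.012)&(abs(X[...,0])<.12)&(abs(X[...,1])<.1)
rect(k&(p.min(2)>150),'steel top')
E
```

```text
housing 15348 ((4.065544128417969, -4.4005584716796875), (138.3334503173828, 180.31137084960938), 89.8868408203125) [-0.0861 -0.0735  0.0712] [0.0943 0.0649 0.0902] 0.07905076068103276
steel 8585 ((-4.521903991699219, -4.87640380859375), (131.32516479492188, 163.1085662841797), 89.32671356201172) [-0.0856 -0.0699  0.073 ] [0.0776 0.0615 0.0896] 0.07915118667199507
steel top 1999 ((-22.73870849609375, 4.2525482177734375), (128.13148498535156, 129.0010986328125), 3.187040090560913) [-0.0871 -0.0634  0.0747] [0.042  0.0657 0.0957] 0.0834680101513284
```

Emit:
move_arm --moves '[{"x":0,"y":0.033,"z":0,"ax":0,"ay":0,"az":0},{"x":-0.038,"y":0,"z":0,"ax":0,"ay":0,"az":0},{"x":0,"y":0,"z":0.04,"ax":0,"ay":0,"az":0},{"x":0,"y":0,"z":0.04,"ax":0,"ay":0,"az":0},{"x":0,"y":0,"z":0.03,"ax":0,"ay":0,"az":0},{"x":0,"y":0,"z":0.01,"ax":0,"ay":0,"az":0},{"x":0,"y":0,"z":0,"ax":0,"ay":0,"az":0}]'

```text
time: 3.15
position: [0.6413, -0.1707, 0.1784]
tcp_rot: [-2.077, -2.352, 0.002]
ft_force: [-0.1, 0.8, 0.5]
width: 0.002
finger_force: 0.0
```

```bash
sed -i 's/^O=.*;YAW/O=np.array([.564,-.216,0]);YAW/' h.py; python3 -c "
from h import *
look('w2')"
```

```text
t 3.15 world [ 0.6413 -0.1707  0.1784] drive [0.0822 0.0356 0.1784] F drive [-0.   0.8  0.5] w 0.002
all 5398 [31.9 34.3] [34.  37.7] 89.3 [0.0131 0.0172 0.1551] [0.0508 0.0514 0.194 ]
top 4779 [33.9 34.3] [34.  33.6] 89.3 [0.0171 0.0172 0.182 ] [0.0507 0.0514 0.194 ]
```

View pics/w2.png

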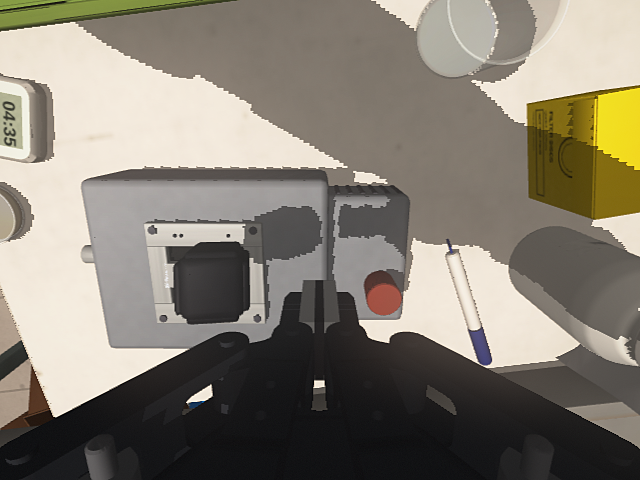

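The knob top is at (210,285) and the shut fingertips at (320,285), clear in front of it. The knob top measures 34 × 34 mm, which matches. Now I push it rearward.

Emit:
move_arm --moves '[{"x":-0.004,"y":-0.005,"z":0,"ax":0,"ay":0,"az":0},{"x":0,"y":-0.005,"z":0,"ax":0,"ay":0,"az":0},{"x":0,"y":-0.004,"z":0,"ax":0,"ay":0,"az":0},{"x":0,"y":-0.004,"z":0,"ax":0,"ay":0,"az":0},{"x":0,"y":-0.004,"z":0,"ax":0,"ay":0,"az":0}]'

```text
time: 3.7
position: [0.6209, -0.1782, 0.1809]
tcp_rot: [2.079, 2.354, 0.001]
ft_force: [0.8, -0.4, -0.2]
width: -0.001
finger_force: 0.0
```

Emit:
move_arm --moves '[{"x":0,"y":-0.004,"z":0,"ax":0,"ay":0,"az":0},{"x":0,"y":-0.004,"z":0,"ax":0,"ay":0,"az":0}]'

```text
time: 3.9
position: [0.6129, -0.1791, 0.1803]
tcp_rot: [-2.08, -2.355, -0.0]
ft_force: [-0.4, 0.7, 0.8]
width: 0.004
finger_force: 0.0
```

```bash
python3 -c "
from h import *
look('w3')"
```

```text
t 3.9 world [ 0.6129 -0.1791  0.1803] drive [0.053  0.0307 0.1803] F drive [-0.3  0.8  0.8] w 0.004
all 5140 [34.2 38.5] [43.  33.2] 42.5 [0.0126 0.0175 0.155 ] [0.0608 0.0513 0.215 ]
top 523 [50.5 39.8] [20.5  4.5] 15.5 [0.0407 0.0359 0.2032] [0.0608 0.0418 0.215 ]
```

Emit:
move_arm --moves '[{"x":0,"y":-0.004,"z":0,"ax":0,"ay":0,"az":0}]'

```text
time: 4.05
position: [0.6093, -0.1795, 0.1803]
tcp_rot: [2.079, 2.355, 0.0]
ft_force: [0.2, 0.7, 0.1]
width: 0.0
finger_force: 0.0
```

Emit:
move_arm --moves '[{"x":0,"y":-0.004,"z":0,"ax":0,"ay":0,"az":0}]'

```text
time: 4.15
position: [0.6051, -0.18, 0.1802]
tcp_rot: [-2.079, -2.355, -0.0]
ft_force: [0.7, 0.3, -0.0]
width: 0.0
finger_force: 0.0
```

Emit:
move_arm --moves '[{"x":0,"y":-0.004,"z":0,"ax":0,"ay":0,"az":0}]'

```text
time: 4.25
position: [0.601, -0.1805, 0.1802]
tcp_rot: [-2.079, -2.355, -0.0]
ft_force: [0.1, 0.6, 0.1]
width: -0.001
finger_force: 0.0
```

```bash
sed -i 's/(abs(X\[...,0\])<.075)/(X[...,2]<ZM)\&(abs(X[...,0])<.075)/; s/^def look/ZM=.198\ndef look/' h.py; python3 -c "
from h import *
look('w4')"
```

```text
t 4.25 world [ 0.601  -0.1805  0.1802] drive [0.0411 0.0307 0.1802] F drive [0.1 0.6 0.1] w -0.001
all 3905 [30.9 34.4] [33.9 39. ] 87.4 [0.0107 0.0177 0.1551] [0.0506 0.0512 0.1938]
top 3346 [33.  34.4] [33.5 34.3] 89.9 [0.0158 0.0177 0.1818] [0.0501 0.0512 0.1938]
```

View pics/w4.png

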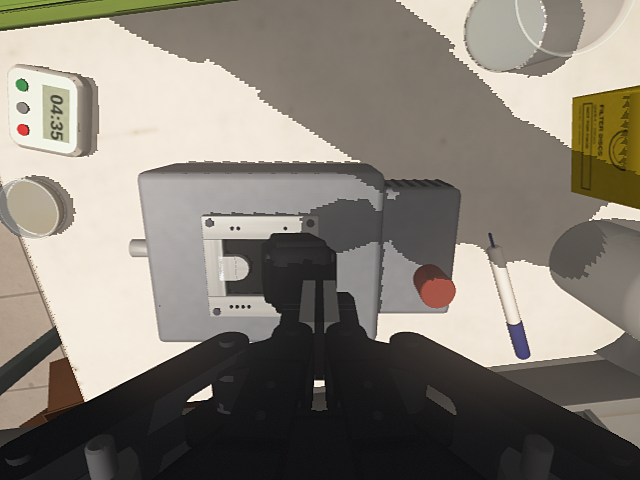

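The fingers' image overlaps the knob at about (320,290), yet no force shows. I'll check where the fingertips really are from depth.

```bash
python3 -c "
from h import *
c=manip.camera_info('wrist');p,d=manip.snapshot('wrist')
cam=D.inv().apply(-c['R'].T@c['t']-O);print('cam',cam.round(3))
X=D.inv().apply((cloud('wrist',d,c)-O).reshape(-1,3)).reshape(480,640,3)
for v in (270,276,280,284,290,300,320):
  print(v,[tuple((X[v,u]*1000).round().astype(int)) for u in (270,285,294,300,306,312,320,328,334,340,346,352)])
"
```

```text
cam [0.042 0.101 0.343]
270 [(np.int64(20), np.int64(39), np.int64(188)), (np.int64(27), np.int64(39), np.int64(189)), (np.int64(31), np.int64(39), np.int64(190)), (np.int64(33), np.int64(39), np.int64(190)), (np.int64(36), np.int64(39), np.int64(189)), (np.int64(39), np.int64(39), np.int64(189)), (np.int64(42), np.int64(38), np.int64(188)), (np.int64(46), np.int64(38), np.int64(186)), (np.int64(49), np.int64(37), np.int64(184)), (np.int64(58), np.int64(-5), np.int64(80)), (np.int64(63), np.int64(-4), np.int64(81)), (np.int64(67), np.int64(-4), np.int64(81))]
276 [(np.int64(20), np.int64(36), np.int64(189)), (np.int64(27), np.int64(37), np.int64(191)), (np.int64(31), np.int64(37), np.int64(191)), (np.int64(33), np.int64(36), np.int64(189)), (np.int64(36), np.int64(36), np.int64(190)), (np.int64(39), np.int64(36), np.int64(188)), (np.int64(42), np.int64(35), np.int64(187)), (np.int64(46), np.int64(35), np.int64(186)), (np.int64(49), np.int64(34), np.int64(184)), (np.int64(58), np.int64(-9), np.int64(81)), (np.int64(63), np.int64(-9), np.int64(81)), (np.int64(67), np.int64(-9), np.int6
[... 2031 characters left out ...]
(41), np.int64(223)), (np.int64(50), np.int64(37), np.int64(214)), (np.int64(52), np.int64(37), np.int64(215)), (np.int64(55), np.int64(37), np.int64(215))]
320 [(np.int64(3), np.int64(-48), np.int64(80)), (np.int64(30), np.int64(37), np.int64(229)), (np.int64(33), np.int64(37), np.int64(231)), (np.int64(36), np.int64(41), np.int64(236)), (np.int64(38), np.int64(40), np.int64(236)), (np.int64(40), np.int64(41), np.int64(238)), (np.int64(42), np.int64(42), np.int64(238)), (np.int64(45), np.int64(41), np.int64(237)), (np.int64(47), np.int64(41), np.int64(237)), (np.int64(49), np.int64(37), np.int64(229)), (np.int64(51), np.int64(37), np.int64(230)), (np.int64(53), np.int64(37), np.int64(230))]
```

```bash
python3 -c "
from h import *
p,d=manip.snapshot('side');cv2.imwrite('pics/s4.png',cv2.resize(p[90:290,300:500,::-1],(600,600),interpolation=cv2.INTER_CUBIC))
c=manip.camera_info('side');K=c['camera_matrix']
s,R=where()
for o in(0,.014,-.023):
  x=c['R']@(s['position']+R.apply([0,0,o]))+c['t'];q=K@x;q=q[:2]/q[2];print(o,q.round(),(q-[300,90])*3)
"
```

```text
t 4.4 world [ 0.6012 -0.1806  0.1804] drive [0.0412 0.0306 0.1804] F drive [ 0.5 -0.2  0.3] w -0.002
0 [403. 198.] [308.77431734 324.9172089 ]
0.014 [402. 206.] [305.94934191 346.75254244]
-0.023 [405. 186.] [313.54615993 288.03378214]
```

View pics/s4.png

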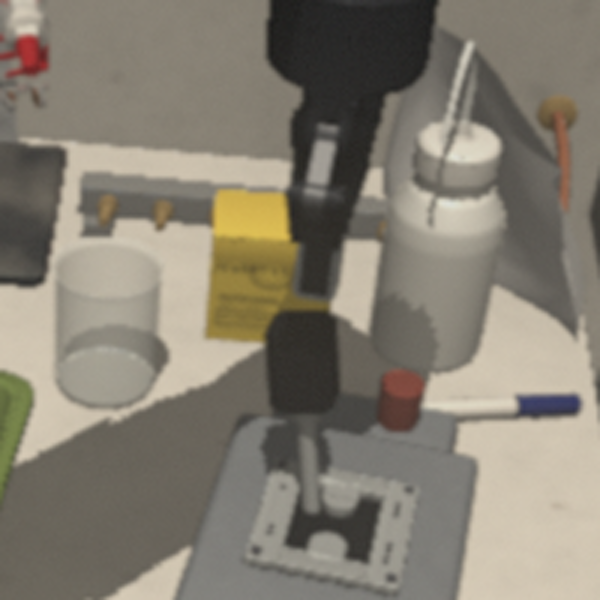

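The side view puts the shut fingertips at (315,295) in the crop, hovering just above the knob. Both cameras agree that the tips are about 23 mm behind the reported TCP, at z ≈ 0.203 and not ahead of it. From here I use tip z = TCP z + 0.023. I'll step forward clear of the knob, go down, and push again.

Emit:
move_arm --moves '[{"x":0,"y":0.02,"z":0,"ax":0,"ay":0,"az":0},{"x":0.002,"y":0.02,"z":0,"ax":0,"ay":0,"az":0},{"x":0,"y":0,"z":0,"ax":0,"ay":0,"az":0},{"x":0,"y":0,"z":0.02,"ax":0,"ay":0,"az":0},{"x":0,"y":0,"z":0.02,"ax":0,"ay":0,"az":0},{"x":0,"y":0,"z":0.008,"ax":0,"ay":0,"az":0},{"x":0,"y":0,"z":0,"ax":0,"ay":0,"az":0}]'

```text
time: 5.1
position: [0.6394, -0.1732, 0.1308]
tcp_rot: [-2.078, -2.352, 0.002]
ft_force: [0.1, 0.3, -0.0]
width: 0.003
finger_force: 0.0
```

Emit:
move_arm --moves '[{"x":0,"y":-0.005,"z":0,"ax":0,"ay":0,"az":0},{"x":0,"y":-0.004,"z":0,"ax":0,"ay":0,"az":0},{"x":0,"y":-0.003,"z":0,"ax":0,"ay":0,"az":0}]'

```text
time: 5.4
position: [0.6289, -0.1754, 0.1335]
tcp_rot: [2.079, 2.353, 0.001]
ft_force: [0.6, 0.1, 0.6]
width: -0.003
finger_force: 0.0
```

Emit:
move_arm --moves '[{"x":0,"y":-0.003,"z":0,"ax":0,"ay":0,"az":0},{"x":0,"y":-0.003,"z":0,"ax":0,"ay":0,"az":0}]'

```text
time: 5.6
position: [0.6228, -0.176, 0.1328]
tcp_rot: [2.079, 2.354, 0.001]
ft_force: [0.6, -1.1, 1.1]
width: -0.001
finger_force: 0.3
```

```bash
python3 -c "
from h import *
look('w5')"
```

```text
t 5.6 world [ 0.6228 -0.176   0.1328] drive [0.0633 0.0326 0.1328] F drive [ 0.5 -1.2  1.1] w -0.001
all 9734 [43.5 38.8] [27.2 61.7] 76.8 [0.0121 0.02   0.155 ] [0.075  0.0516 0.198 ]
top 4595 [45.1 38.5] [27.2 56. ] 76.8 [0.0172 0.02   0.186 ] [0.075  0.0504 0.198 ]
```

Emit:
move_arm --moves '[{"x":0,"y":-0.003,"z":0,"ax":0,"ay":0,"az":0},{"x":0,"y":-0.003,"z":0,"ax":0,"ay":0,"az":0},{"x":0,"y":-0.003,"z":0,"ax":0,"ay":0,"az":0}]'

```text
time: 5.95
position: [0.6149, -0.177, 0.133]
tcp_rot: [2.078, 2.354, 0.002]
ft_force: [3.7, 1.0, 3.1]
width: -0.002
finger_force: 1.8
```

Emit:
move_arm --moves '[{"x":0,"y":-0.004,"z":0,"ax":0,"ay":0,"az":0},{"x":0,"y":-0.004,"z":0,"ax":0,"ay":0,"az":0},{"x":0,"y":-0.004,"z":0,"ax":0,"ay":0,"az":0}]'

```text
time: 6.25
position: [0.6029, -0.1784, 0.1336]
tcp_rot: [2.078, 2.353, 0.003]
ft_force: [4.1, 2.1, 9.7]
width: 0.001
finger_force: 4.7
```

```bash
python3 -c "
from h import *
look('w6')"
```

```text
t 6.25 world [ 0.6029 -0.1784  0.1336] drive [0.0432 0.0326 0.1336] F drive [4.4 1.6 9.7] w 0.001
all 9803 [27.3 38. ] [27.1 59.5] 76.7 [-0.0019  0.02    0.155 ] [0.0579 0.052  0.198 ]
top 5531 [26.8 38.2] [27.1 58.1] 76.7 [-0.0019  0.02    0.186 ] [0.0579 0.0518 0.198 ]
```

View pics/w6.png

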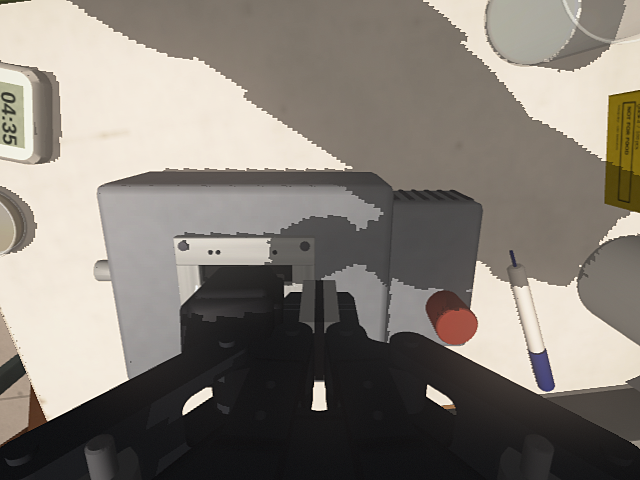

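The knob's rear edge has moved 19 mm back (left edge at pixel 180) and the fingers are behind its front face, as expected. About 14 mm is left to neutral. I'll rise slightly to relieve the vertical friction.

Emit:
move_arm --moves '[{"x":0,"y":-0.004,"z":-0.002,"ax":0,"ay":0,"az":0},{"x":0,"y":-0.004,"z":-0.001,"ax":0,"ay":0,"az":0},{"x":0,"y":-0.003,"z":0,"ax":0,"ay":0,"az":0}]'

```text
time: 6.6
position: [0.5906, -0.1796, 0.1353]
tcp_rot: [-2.079, -2.354, -0.0]
ft_force: [2.5, 3.2, 3.8]
width: -0.001
finger_force: 2.4
```

```bash
python3 -c "
from h import *
look('w7')"
```

```text
t 6.6 world [ 0.5906 -0.1796  0.1353] drive [0.0308 0.0329 0.1353] F drive [2.9 2.8 3.8] w -0.001
all 9559 [15.  37.7] [26.3 59.3] 77.3 [-0.0141  0.0205  0.155 ] [0.0457 0.052  0.198 ]
top 5657 [15.  37.4] [26.3 59.3] 78.1 [-0.0141  0.0205  0.186 ] [0.0455 0.052  0.198 ]
```

Emit:
move_arm --moves '[{"x":0,"y":-0.0015,"z":0,"ax":0,"ay":0,"az":0},{"x":0,"y":0.006,"z":0,"ax":0,"ay":0,"az":0},{"x":0,"y":0.014,"z":0,"ax":0,"ay":0,"az":0},{"x":0,"y":0,"z":-0.03,"ax":0,"ay":0,"az":0},{"x":0,"y":0,"z":-0.04,"ax":0,"ay":0,"az":0},{"x":0.02,"y":0,"z":0,"ax":0,"ay":0,"az":0},{"x":0.03,"y":0,"z":0,"ax":0,"ay":0,"az":0},{"x":0,"y":0,"z":0,"ax":0,"ay":0,"az":0}]'

```text
time: 7.45
position: [0.6022, -0.125, 0.2046]
tcp_rot: [-2.075, -2.356, 0.001]
ft_force: [0.3, -0.4, -0.4]
width: 0.003
finger_force: 0.0
```

```bash
python3 -c "
from h import *
X,d,p=look('w8')
def rect(k,n):
    k=cv2.morphologyEx(k.astype(np.uint8),cv2.MORPH_OPEN,np.ones((3,3)))
    cc,l,st,_=cv2.connectedComponentsWithStats(k);q=X[l==1+st[1:,4].argmax()]
    r=cv2.minAreaRect((q[:,:2]*1000).astype(np.float32));print(n,len(q),r,q.min(0).round(4),q.max(0).round(4))
rect((d>0)&(abs(X[...,2]-.083)<.012)&(abs(X[...,0])<.12)&(abs(X[...,1])<.1),'housing')
"
```

```text
t 7.45 world [ 0.6022 -0.125   0.2046] drive [0.049  0.0857 0.2046] F drive [ 0.3 -0.4 -0.4] w 0.003
all 1681 [ 5.6 42.9] [21.9 39.1] 63.5 [-0.015   0.0244  0.155 ] [0.0187 0.0521 0.1911]
top 935 [ 2.1 46.2] [12.8 33.9] 86.6 [-0.015   0.0388  0.1792] [0.0187 0.0521 0.1911]
housing 16089 ((0.6990203857421875, 11.650455474853516), (117.5982437133789, 178.7329864501953), 89.94770050048828) [-0.0887 -0.0471  0.0711] [0.0901 0.0705 0.0945]
```

View pics/w8.png

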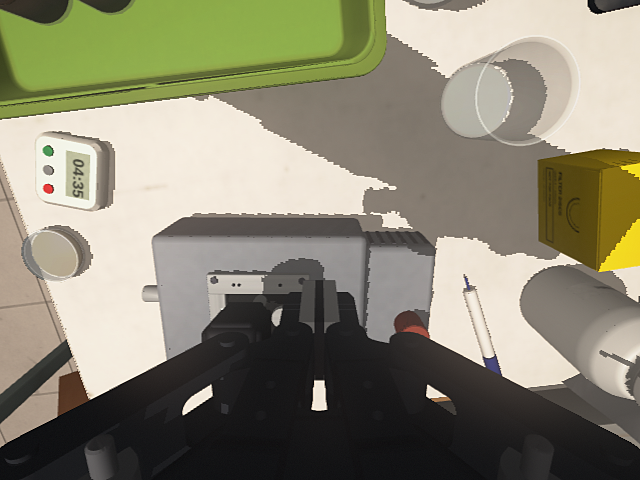

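The knob, at (235,325), is now at x ≈ 2 mm, with the housing centre at 0.7 mm, so it is in neutral. Next I go to its left side, down, and push across.

Emit:
move_arm --moves '[{"x":0,"y":-0.027,"z":0,"ax":0,"ay":0,"az":0},{"x":0,"y":-0.02,"z":0,"ax":0,"ay":0,"az":0},{"x":0,"y":0,"z":0.03,"ax":0,"ay":0,"az":0},{"x":0,"y":0,"z":0.03,"ax":0,"ay":0,"az":0},{"x":0,"y":0,"z":0.012,"ax":0,"ay":0,"az":0},{"x":-0.008,"y":0,"z":0,"ax":0,"ay":0,"az":0},{"x":-0.004,"y":0,"z":0,"ax":0,"ay":0,"az":0},{"x":-0.004,"y":0,"z":0,"ax":0,"ay":0,"az":0}]'

```text
time: 8.3
position: [0.5599, -0.1508, 0.1346]
tcp_rot: [2.079, 2.353, 0.001]
ft_force: [0.0, -0.6, 0.1]
width: 0.0
finger_force: 0.0
```

Emit:
move_arm --moves '[{"x":-0.004,"y":0,"z":0,"ax":0,"ay":0,"az":0},{"x":-0.004,"y":0,"z":0,"ax":0,"ay":0,"az":0},{"x":-0.004,"y":0,"z":0,"ax":0,"ay":0,"az":0},{"x":-0.004,"y":0,"z":-0.001,"ax":0,"ay":0,"az":0}]'

```text
time: 8.7
position: [0.5609, -0.1654, 0.1347]
tcp_rot: [2.079, 2.355, 0.001]
ft_force: [0.2, 3.0, 1.7]
width: 0.001
finger_force: 1.7
```

```bash
python3 -c "
from h import *
look('w9')"
```

```text
t 8.7 world [ 0.5609 -0.1654  0.1347] drive [0.0031 0.0506 0.1347] F drive [0.6 2.9 1.7] w 0.001
all 3915 [ 4.2 45.5] [35.9 27.2] 89.5 [-0.0093  0.0276  0.1574] [0.018  0.0635 0.198 ]
top 1726 [ 4.3 45.5] [35.9 27.1] 89.5 [-0.0091  0.0276  0.1861] [0.018  0.0635 0.198 ]
```

Emit:
move_arm --moves '[{"x":-0.005,"y":0,"z":-0.001,"ax":0,"ay":0,"az":0},{"x":-0.005,"y":0,"z":-0.001,"ax":0,"ay":0,"az":0},{"x":-0.005,"y":0,"z":0,"ax":0,"ay":0,"az":0}]'

```text
time: 9.05
position: [0.5627, -0.1808, 0.1364]
tcp_rot: [2.079, 2.355, 0.0]
ft_force: [0.9, 3.5, 1.9]
width: -0.004
finger_force: 1.5
```

Emit:
move_arm --moves '[{"x":-0.005,"y":0,"z":0,"ax":0,"ay":0,"az":0},{"x":-0.005,"y":0,"z":0,"ax":0,"ay":0,"az":0},{"x":-0.005,"y":0,"z":0,"ax":0,"ay":0,"az":0}]'

```text
time: 9.35
position: [0.5643, -0.1956, 0.1362]
tcp_rot: [-2.079, -2.354, -0.0]
ft_force: [0.0, 4.0, 3.0]
width: 0.0
finger_force: 1.7
```

Emit:
move_arm --moves '[{"x":-0.004,"y":0,"z":0.001,"ax":0,"ay":0,"az":0},{"x":-0.004,"y":0,"z":0.001,"ax":0,"ay":0,"az":0},{"x":-0.003,"y":0,"z":0.001,"ax":0,"ay":0,"az":0}]'

```text
time: 9.65
position: [0.5657, -0.2066, 0.1332]
tcp_rot: [-2.08, -2.355, 0.0]
ft_force: [-0.8, 2.4, 2.7]
width: 0.002
finger_force: 1.6
```

```bash
python3 -c "
from h import *
look('w10')"
```

```text
t 9.65 world [ 0.5657 -0.2066  0.1332] drive [0.0029 0.0091 0.1332] F drive [-0.5  2.5  2.7] w 0.002
all 4140 [4.1 5.2] [34.3 27.6] 89.8 [-0.0097 -0.0119  0.1559] [0.0179 0.0224 0.198 ]
top 1848 [-0.1  8.2] [35.7 26. ] 70.4 [-0.0097 -0.0119  0.186 ] [0.0179 0.0224 0.198 ]
```

Emit:
move_arm --moves '[{"x":-0.003,"y":0,"z":0.001,"ax":0,"ay":0,"az":0},{"x":-0.003,"y":0,"z":0,"ax":0,"ay":0,"az":0},{"x":-0.002,"y":0,"z":0,"ax":0,"ay":0,"az":0}]'

```text
time: 10.0
position: [0.5666, -0.2141, 0.132]
tcp_rot: [-2.079, -2.354, 0.0]
ft_force: [-0.7, 2.5, 0.7]
width: -0.001
finger_force: 1.4
```

Emit:
move_arm --moves '[{"x":-0.002,"y":0,"z":0,"ax":0,"ay":0,"az":0}]'

```text
time: 10.1
position: [0.5667, -0.216, 0.1319]
tcp_rot: [-2.079, -2.354, -0.0]
ft_force: [-0.9, 4.0, 0.4]
width: -0.002
finger_force: 2.5
```

Emit:
move_arm --moves '[{"x":-0.001,"y":0,"z":0,"ax":0,"ay":0,"az":0}]'

```text
time: 10.2
position: [0.5667, -0.2161, 0.1319]
tcp_rot: [-2.078, -2.354, -0.002]
ft_force: [-0.5, 7.6, 1.0]
width: 0.004
finger_force: 3.7
```

The wrist force rose to 7.6 N without further motion, so the lever is at the right-leg stop. Now round to the rear side.

Emit:
move_arm --moves '[{"x":0.006,"y":0,"z":0,"ax":0,"ay":0,"az":0},{"x":0.014,"y":0,"z":0,"ax":0,"ay":0,"az":0},{"x":0,"y":0,"z":-0.04,"ax":0,"ay":0,"az":0},{"x":0,"y":0,"z":-0.04,"ax":0,"ay":0,"az":0},{"x":0,"y":-0.03,"z":0,"ax":0,"ay":0,"az":0},{"x":0,"y":-0.03,"z":0,"ax":0,"ay":0,"az":0},{"x":0,"y":0,"z":0,"ax":0,"ay":0,"az":0}]'

```text
time: 10.9
position: [0.5023, -0.204, 0.213]
tcp_rot: [-2.081, -2.353, 0.002]
ft_force: [0.2, 0.2, 0.6]
width: 0.002
finger_force: 0.0
```

```bash
python3 -c "
from h import *
look('w11');to(-.06,-.03,.132)"
```

```text
t 10.9 world [ 0.5023 -0.204   0.213 ] drive [-0.0598  0.0194  0.213 ] F drive [0.3 0.2 0.6] w 0.002
all 2804 [  0.5 -25.1] [35.2 28.1] 5.3 [-0.0161 -0.0407  0.155 ] [ 0.0181 -0.0112  0.1957]
top 993 [  2.3 -23.3] [15.4 34.8] 78.9 [-0.0157 -0.0341  0.1838] [ 0.0181 -0.0166  0.1957]
t 10.95 world [ 0.5039 -0.2042  0.2129] drive [-0.0582  0.019   0.2129] F drive [ 0.5 -0.7 -0.5] w -0.004
tool shift to (-0.06, -0.03, 0.132) [-0.0489 -0.0019  0.081 ]
```

View pics/w11.png

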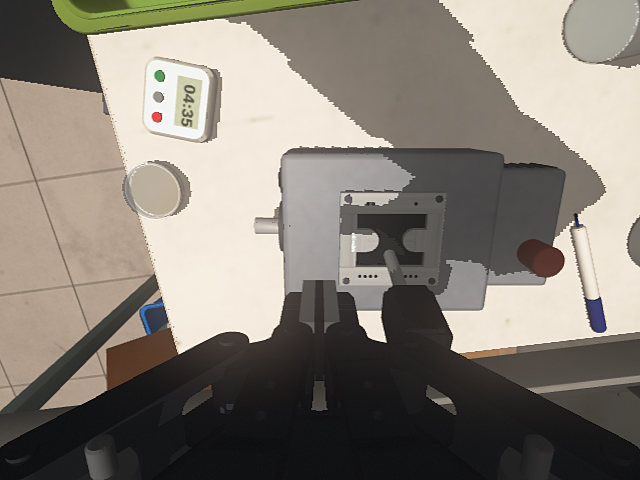

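The stem is now in the right leg (pixel 395,265) and the knob (415,315) is at y ≈ −33 mm, x ≈ 1 mm. The fingers are clear behind it, at pixel 320.

Emit:
move_arm --moves '[{"x":-0.024,"y":0,"z":0,"ax":0,"ay":0,"az":0},{"x":-0.024,"y":0,"z":0,"ax":0,"ay":0,"az":0},{"x":0,"y":0,"z":0.03,"ax":0,"ay":0,"az":0},{"x":0,"y":0,"z":0.03,"ax":0,"ay":0,"az":0},{"x":0,"y":0,"z":0.02,"ax":0,"ay":0,"az":0},{"x":0,"y":0.01,"z":0,"ax":0,"ay":0,"az":0},{"x":0,"y":0.01,"z":0,"ax":0,"ay":0,"az":0}]'

```text
time: 11.65
position: [0.5321, -0.2495, 0.1325]
tcp_rot: [2.079, 2.355, 0.0]
ft_force: [-1.4, -0.0, 0.8]
width: 0.001
finger_force: 0.7
```

Emit:
move_arm --moves '[{"x":0,"y":0.004,"z":0,"ax":0,"ay":0,"az":0},{"x":0,"y":0.004,"z":0,"ax":0,"ay":0,"az":0},{"x":0,"y":0.004,"z":0,"ax":0,"ay":0,"az":0}]'

```text
time: 11.95
position: [0.5439, -0.2488, 0.1337]
tcp_rot: [2.078, 2.353, -0.0]
ft_force: [-2.3, -0.6, 3.4]
width: -0.003
finger_force: 2.3
```

Emit:
move_arm --moves '[{"x":0,"y":0.004,"z":0,"ax":0,"ay":0,"az":0},{"x":0,"y":0.004,"z":0,"ax":0,"ay":0,"az":0},{"x":0,"y":0.004,"z":0,"ax":0,"ay":0,"az":0}]'

```text
time: 12.25
position: [0.5556, -0.2473, 0.1334]
tcp_rot: [2.078, 2.353, 0.001]
ft_force: [-2.2, -0.7, 4.8]
width: 0.005
finger_force: 2.6
```

```bash
python3 -c "
from h import *
where()"
```

```text
t 12.25 world [ 0.5556 -0.2473  0.1334] drive [-0.0122 -0.03    0.1334] F drive [-2.3 -0.4  4.8] w 0.005
```

Emit:
move_arm --moves '[{"x":0,"y":0.004,"z":0,"ax":0,"ay":0,"az":0},{"x":0,"y":0.004,"z":0,"ax":0,"ay":0,"az":0},{"x":0,"y":0.003,"z":0,"ax":0,"ay":0,"az":0}]'

```text
time: 12.55
position: [0.5659, -0.2456, 0.1325]
tcp_rot: [2.079, 2.354, -0.0]
ft_force: [-2.1, -1.3, 2.6]
width: 0.001
finger_force: 1.8
```

Emit:
move_arm --moves '[{"x":0,"y":0.002,"z":0,"ax":0,"ay":0,"az":0},{"x":0,"y":0.002,"z":0,"ax":0,"ay":0,"az":0}]'

```text
time: 12.75
position: [0.5694, -0.2449, 0.1319]
tcp_rot: [-2.079, -2.354, 0.0]
ft_force: [-2.7, -1.9, 2.8]
width: 0.001
finger_force: 1.4
```

Emit:
move_arm --moves '[{"x":0,"y":0.002,"z":0,"ax":0,"ay":0,"az":0}]'

```text
time: 12.85
position: [0.5713, -0.2446, 0.1318]
tcp_rot: [-2.079, -2.354, 0.001]
ft_force: [-2.6, -1.9, 0.7]
width: -0.002
finger_force: 1.3
```

Emit:
move_arm --moves '[{"x":0,"y":0.001,"z":0,"ax":0,"ay":0,"az":0}]'

```text
time: 12.95
position: [0.5723, -0.2444, 0.1317]
tcp_rot: [-2.079, -2.354, 0.0]
ft_force: [-2.7, -1.5, 1.1]
width: -0.001
finger_force: 1.3
```

```bash
python3 -c "
from h import *
where()"
```

```text
t 12.95 world [ 0.5723 -0.2444  0.1317] drive [ 0.0048 -0.0292  0.1317] F drive [-2.8 -1.1  1.1] w -0.001
```

Not at the stop yet, so I continue in small steps.

Emit:
move_arm --moves '[{"x":0,"y":0.002,"z":0,"ax":0,"ay":0,"az":0}]'

```text
time: 13.05
position: [0.574, -0.2441, 0.1316]
tcp_rot: [-2.079, -2.354, 0.001]
ft_force: [-3.4, -1.9, -2.1]
width: -0.0
finger_force: 1.2
```

Emit:
move_arm --moves '[{"x":0,"y":0.0015,"z":0,"ax":0,"ay":0,"az":0}]'

```text
time: 13.15
position: [0.5756, -0.2438, 0.1316]
tcp_rot: [-2.078, -2.354, 0.0]
ft_force: [-2.5, -1.1, -1.8]
width: 0.001
finger_force: 1.2
```

Emit:
move_arm --moves '[{"x":0,"y":0.001,"z":0,"ax":0,"ay":0,"az":0}]'

```text
time: 13.25
position: [0.5766, -0.2436, 0.1317]
tcp_rot: [-2.078, -2.354, 0.0]
ft_force: [-3.4, -0.9, -1.2]
width: -0.002
finger_force: 1.5
```

Emit:
move_arm --moves '[{"x":0,"y":0.001,"z":0,"ax":0,"ay":0,"az":0}]'

```text
time: 13.35
position: [0.5772, -0.2435, 0.1317]
tcp_rot: [-2.078, -2.353, 0.001]
ft_force: [-4.7, -0.9, -2.2]
width: 0.002
finger_force: 2.1
```

Emit:
move_arm --moves '[{"x":0,"y":0.001,"z":0,"ax":0,"ay":0,"az":0}]'

```text
time: 13.45
position: [0.5779, -0.2434, 0.1316]
tcp_rot: [-2.078, -2.353, 0.002]
ft_force: [-6.3, -0.9, -2.7]
width: 0.003
finger_force: 2.6
```

Emit:
move_arm --moves '[{"x":0,"y":0.001,"z":0,"ax":0,"ay":0,"az":0}]'

```text
time: 13.55
position: [0.5784, -0.2433, 0.1315]
tcp_rot: [-2.078, -2.352, 0.003]
ft_force: [-6.9, -1.0, -1.4]
width: 0.003
finger_force: 3.2
```

The force is rising at the forward stop. I'll hold briefly, back off, lift and check.

Emit:
move_arm --moves '[{"x":0,"y":0.001,"z":0,"ax":0,"ay":0,"az":0},{"x":0,"y":0,"z":0,"ax":0,"ay":0,"az":0},{"x":0,"y":0,"z":0,"ax":0,"ay":0,"az":0},{"x":0,"y":-0.01,"z":0,"ax":0,"ay":0,"az":0},{"x":0,"y":-0.025,"z":0,"ax":0,"ay":0,"az":0},{"x":0,"y":-0.02,"z":-0.03,"ax":0,"ay":0,"az":0},{"x":0,"y":0,"z":-0.04,"ax":0,"ay":0,"az":0},{"x":0,"y":0,"z":-0.04,"ax":0,"ay":0,"az":0}]'

```text
time: 14.35
position: [0.5263, -0.2501, 0.2441]
tcp_rot: [2.079, 2.353, 0.003]
ft_force: [1.1, -0.1, 0.0]
width: 0.001
finger_force: 0.0
```

Emit:
move_arm --moves '[{"x":-0.03,"y":0,"z":-0.03,"ax":0,"ay":0,"az":0},{"x":-0.03,"y":0,"z":0,"ax":0,"ay":0,"az":0},{"x":0,"y":0,"z":0,"ax":0,"ay":0,"az":0}]'

```text
time: 14.65
position: [0.5355, -0.3135, 0.2738]
tcp_rot: [2.078, 2.347, 0.002]
ft_force: [-0.0, -0.2, -1.0]
width: -0.004
finger_force: 0.0
```

```bash
python3 -c "
from h import *
where()
p,d=manip.snapshot('top');cv2.imwrite('pics/t12.png',cv2.resize(p[150:310,320:480,::-1],(480,480),interpolation=cv2.INTER_CUBIC))
X=D.inv().apply((cloud('top',d)-O).reshape(-1,3)).reshape(480,640,3);print('top');knob(X,d,p)
p,d=manip.snapshot('side');q=cv2.resize(p[150:310,320:480,::-1],(480,480),interpolation=cv2.INTER_CUBIC)
X=D.inv().apply((cloud('side',d)-O).reshape(-1,3)).reshape(480,640,3);print('side');knob(X,d,p)
cv2.imwrite('pics/s12.png',q)
look('w12')"
```

```text
t 14.65 world [ 0.5355 -0.3135  0.2738] drive [-0.0401 -0.0933  0.2738] F drive [-0.1 -0.2 -1. ] w -0.004
top
all 424 [ 39.1 -28.7] [41.5 40.6] 3.4 [ 0.0176 -0.0486  0.1552] [ 0.0601 -0.0086  0.1936]
top 259 [ 42.3 -31.5] [34.2 33.9] 3.0 [ 0.0248 -0.0486  0.1817] [ 0.0593 -0.0143  0.1936]
side
all 661 [ 35.2 -31.6] [37.2 39.8] 2.2 [ 0.0164 -0.0515  0.1551] [ 0.0538 -0.0119  0.1927]
top 282 [ 38.  -34.1] [31.8 34.4] 2.3 [ 0.0217 -0.0515  0.1807] [ 0.0538 -0.0171  0.1927]
t 14.75 world [ 0.5342 -0.3103  0.2723] drive [-0.041  -0.0899  0.2723] F drive [-0.7  0.2 -0.5] w -0.0
all 3437 [ 40.4 -31.4] [41.4 40.1] 1.8 [ 0.0193 -0.0516  0.1551] [ 0.0611 -0.0117  0.1927]
top 2267 [ 43.6 -34. ] [34.9 34.8] 1.2 [ 0.0259 -0.0516  0.1807] [ 0.0609 -0.0168  0.1927]
```

View pics/s12.png

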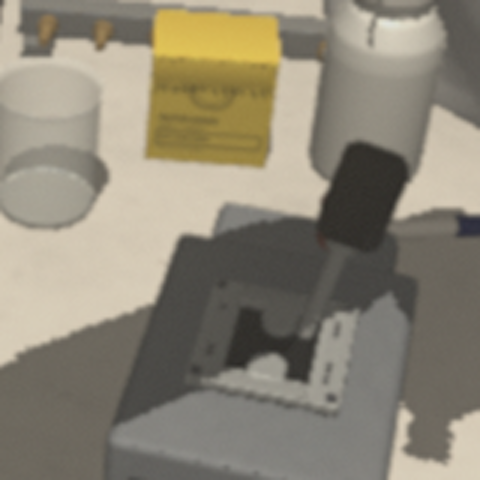

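The lever leans forward-right (knob at (365,195) in the crop), and the stopper is hidden behind it. The knob top is at x ≈ 42 mm, y ≈ −33 mm, i.e. about 0.23 and 0.185 rad. A second gentle push will confirm it is at the hard stop.

Emit:
move_arm --moves '[{"x":0.03,"y":-0.005,"z":0,"ax":0,"ay":0,"az":0},{"x":0.03,"y":0,"z":0.03,"ax":0,"ay":0,"az":0},{"x":0,"y":0,"z":0.04,"ax":0,"ay":0,"az":0},{"x":0,"y":0,"z":0.04,"ax":0,"ay":0,"az":0},{"x":0,"y":0,"z":0.03,"ax":0,"ay":0,"az":0},{"x":0,"y":0,"z":0,"ax":0,"ay":0,"az":0}]'

```text
time: 15.4
position: [0.5183, -0.2475, 0.1277]
tcp_rot: [-2.072, -2.35, 0.001]
ft_force: [0.2, 0.5, -0.6]
width: 0.003
finger_force: 0.0
```

```bash
python3 -c "
from h import *
to(.008,-.029,.1315)"
```

```text
t 15.4 world [ 0.5183 -0.2475  0.1277] drive [-0.0492 -0.0256  0.1277] F drive [ 0.2  0.5 -0.6] w 0.003
tool shift to (0.008, -0.029, 0.1315) [-0.0035  0.0572 -0.0042]
```

Emit:
move_arm --moves '[{"x":-0.003,"y":0.015,"z":-0.002,"ax":0,"ay":0,"az":0},{"x":0,"y":0.02,"z":0,"ax":0,"ay":0,"az":0},{"x":0,"y":0.015,"z":0,"ax":0,"ay":0,"az":0},{"x":0,"y":0.004,"z":0,"ax":0,"ay":0,"az":0},{"x":0,"y":0.002,"z":0,"ax":0,"ay":0,"az":0}]'

```text
time: 15.9
position: [0.5778, -0.2468, 0.1357]
tcp_rot: [2.078, 2.355, -0.0]
ft_force: [-1.4, -0.4, 1.6]
width: -0.004
finger_force: 1.2
```

Emit:
move_arm --moves '[{"x":0,"y":0.002,"z":0,"ax":0,"ay":0,"az":0}]'

```text
time: 16.0
position: [0.5787, -0.2467, 0.1353]
tcp_rot: [2.08, 2.355, -0.001]
ft_force: [-3.7, -0.5, 3.6]
width: 0.0
finger_force: 2.2
```

Emit:
move_arm --moves '[{"x":0,"y":0.0015,"z":0,"ax":0,"ay":0,"az":0}]'

```text
time: 16.1
position: [0.5798, -0.2466, 0.1351]
tcp_rot: [-2.08, -2.354, 0.001]
ft_force: [-4.3, -0.3, 4.6]
width: 0.004
finger_force: 3.2
```

Emit:
move_arm --moves '[{"x":0,"y":0.0015,"z":0,"ax":0,"ay":0,"az":0}]'

```text
time: 16.2
position: [0.5808, -0.2464, 0.135]
tcp_rot: [-2.079, -2.353, 0.002]
ft_force: [-7.1, -0.7, 6.4]
width: 0.001
finger_force: 4.2
```

Emit:
move_arm --moves '[{"x":0,"y":0.0015,"z":0,"ax":0,"ay":0,"az":0}]'

```text
time: 16.3
position: [0.5817, -0.2462, 0.1349]
tcp_rot: [-2.079, -2.352, 0.003]
ft_force: [-8.8, 0.6, 6.6]
width: -0.006
finger_force: 5.0
```

Emit:
move_arm --moves '[{"x":0,"y":0.0015,"z":0,"ax":0,"ay":0,"az":0},{"x":0,"y":0,"z":0,"ax":0,"ay":0,"az":0}]'

```text
time: 16.5
position: [0.5824, -0.2461, 0.1347]
tcp_rot: [-2.079, -2.351, 0.005]
ft_force: [-10.1, 0.5, 6.9]
width: -0.003
finger_force: 5.7
```

At 10 N, well above the lever's 3 N, it gives only against the fingers' compliance, so this is the stop. Back off and lift clear.

Emit:
move_arm --moves '[{"x":0,"y":-0.01,"z":0,"ax":0,"ay":0,"az":0},{"x":0,"y":-0.025,"z":0,"ax":0,"ay":0,"az":0},{"x":0,"y":-0.02,"z":-0.03,"ax":0,"ay":0,"az":0},{"x":0,"y":0,"z":-0.04,"ax":0,"ay":0,"az":0},{"x":0,"y":0,"z":-0.04,"ax":0,"ay":0,"az":0},{"x":-0.03,"y":0,"z":-0.03,"ax":0,"ay":0,"az":0},{"x":-0.03,"y":0,"z":0,"ax":0,"ay":0,"az":0},{"x":0,"y":0,"z":0,"ax":0,"ay":0,"az":0}]'

```text
time: 17.3
position: [0.5388, -0.316, 0.2748]
tcp_rot: [2.081, 2.349, 0.0]
ft_force: [0.9, -0.6, -0.2]
width: 0.002
finger_force: 0.0
```

```bash
python3 -c "
from h import *
p,d=manip.snapshot('top')
X=D.inv().apply((cloud('top',d)-O).reshape(-1,3)).reshape(480,640,3);print('top');knob(X,d,p)
look('w13')"
```

```text
top
all 417 [ 39.4 -29.1] [41.5 39.8] 0.4 [ 0.0186 -0.049   0.1551] [ 0.0602 -0.0093  0.1946]
top 243 [ 42.  -31.6] [34.4 32.8] 88.4 [ 0.0258 -0.0487  0.1826] [ 0.0587 -0.0142  0.1946]
t 17.35 world [ 0.5382 -0.314   0.2739] drive [-0.0376 -0.0941  0.2739] F drive [-0.6  1.1 -0.5] w -0.002
all 3411 [ 40.5 -31.3] [41.4 40.4] 2.9 [ 0.0192 -0.0516  0.155 ] [ 0.0613 -0.0118  0.1927]
top 2282 [ 43.3 -34.3] [34.  34.8] 90.0 [ 0.0259 -0.0514  0.1807] [ 0.0607 -0.0173  0.1927]
```

The knob is where it was before the second push, so the lever is home at the stop.

```bash
python3 -c "
from cell import manip
print(manip.close_job())"
```

```text
the job is handed in; nothing more can be done
None
```

The lever is in third at its forward stop (about 0.23 rad fore and 0.185 rad across by camera; a second 10 N push did not move it), the robot is clear of everything, and the job was handed in at about 17 s, with no verdict returned. The shut fingertips were about 23 mm behind the reported TCP, not 14 mm ahead as stated, so I worked from the camera measurement.

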